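# Demould a cast sanding paddle and shelve it in the curing rack

## Task

Take the wooden press block off the mould and stand it upright on the bench, clear of the mould and rack. Lift the orange paddle out of the mould by its raised rib, lay it sole down with its blade on the green mat and let go; then take it again by its tail, lift it, and slide it blade first into the low curing rack until the whole blade lies flat under the clear roof. Set things down without dropping them, and leave the glue bottle, offcut, brush and tin alone.

Things in the scene. Friction and masses are not known exactly. Their poses are not given: they have to be found in the camera images.
- mould: Fixed plywood mould, 210 (x) x 104 (y) x 46 mm high, left or right of the robot. Origin on the bench under the blade cavity's centre; block spans x = -145 to +65 mm. Open cavity in the paddle's shape, 21 mm deep (floor at 25 mm), 2 mm clearance all round; tail points to the mould's -x.
- paddle: Loose orange resin paddle, 0.15 kg. Origin under the blade's centre on the sole; z up. Blade 96 (x) x 64 (y) x 20 mm thick; tail 24 wide (y), 20 thick, x = -48 to -128 mm; rib on the blade 60 long (x), 18 wide (y), 20 to 40 mm above the sole. Starts in the mould cavity, heading as the mould, blade top 1 mm below the rim, only the rib above it, under the press block.
- paddle_rib (a point): Centre of the paddle's rib: 30 mm above the sole, over the blade's centre.
- paddle_tail (a point): Grip point on the paddle's tail: x = -105 mm from the paddle's origin, 10 mm above the sole (mid thickness); axes as the paddle.
- press_block: Loose pale wooden block with blue grip bar, 0.35 kg; straddles the rib, resting on the mould's rim, heading as the mould. Origin: centre of its underside. 76 (x) x 90 (y) x 38 mm: two legs 24 high along x, 32 mm gap between. Grip bar on top 60 long (x), 24 wide (y), 38 to 68 mm above the underside.
- press_block_grip (a point): Point in the grip bar, 55 mm above the press block's underside, on its centre line.
- mat: Fixed green mat, 130 (x) x 180 (y) x 4 mm thick. Origin at the centre of its underside on the bench. The bench beyond it, 0.61 to 0.72 m straight ahead of the robot and 60 mm either side, starts free.
- rack: Fixed low dark wood rack with clear roof, 140 (x) x 106 (y) x 78 mm high. Origin at its centre on the bench. Mouth at x = -70 mm (towards the robot); floor slab 14 mm thick, flush with mouth; inside 90 wide, floor top at 14, roof underside at 72 mm; back stop 24 mm high, inner face at x = +64 mm. The tail stays outside the mouth.
- glue: White glue bottle with a red cap, 52 mm diameter, 150 mm high; leave it alone. Origin at its underside.
- offcut: Pale wood offcut, 100 x 60 x 40 mm; leave it alone. Origin at its underside.
- brush: Wooden-handled brush lying on the bench, about 200 mm long; leave it alone.
- tin: Tin, 70 mm diameter, 80 mm high; leave it alone. Origin at its underside.
There are look-alikes about, which are no part of the job. There is more than one size of the paddle; the one meant has the size given above.

How it is judged:
By the outcome, as a careful person would: the job done as asked, in the order asked, and still so for the second after the job is handed in, with the robot touching nothing.
It also fails if it takes over 67 s, if anything falls off the work surface, if the arm or the gripper's body presses on something with over 40 N, if the wrist force passes 120 N, or if a joint passes its speed limit or range.

## Robot

A 6-joint arm with a two-finger parallel gripper is mounted at the origin on the work surface. World frame = base frame: x ahead of the robot, y to its left, z up, the work surface at z = 0. Lengths are in m, angles in rad, forces in N, time in s.
With the tool pointing down it reaches from about 0.375 to 0.975 m from the base axis. Payload 3.8 kg.
Tool frame: the origin (TCP) lies at the very end of the fingers, on their centre line; the grasp point (between the pads) lies 19 mm behind it; z points along the fingers, y is the line along which they close (so a half turn about z gives the same grasp; the last joint's range is limited). The gripper opens to 85 mm and grips with 20 to 120 N. Pads are 22 mm wide; open, the fingers measure 114 mm over their backs; the gripper's body (76 mm by 85 mm) begins 54 mm behind the grasp point. The pads swing forward as they close: fully open they stand 13 mm farther back than shut.
Start: joints at [1.164, 0.264, 1.604, -0, 1.274, -0.037], TCP at [0.244, 0.629, 0.231] pointing down, gripper open.
Joint ranges: [-2.63, 2.63], [-0.94, 2.18], [0.31, 2.57], [-1.31, 4.45], [0, 2.66], [-2.55, 2.55]. Speed limits (rad/s): [2.57, 2.57, 3.14, 3.14, 3.14, 3.14].

## Interface

Orientations are given as a unit quaternion [x, y, z, w].
In Python, from workcell import env gives the robot as it stands.
- The arm moves only by the tool send_rows, never from a script. Its argument "motion" is a list of rows, each a list of 7 numbers: the shift along the tool's x, y, z in units of 0.1 m (1.0 is 0.1 m), then the turn, a rotation vector about the tool's x, y, z in units of pi rad (1.0 is pi rad), then the opening, from 0 (shut) to 1 (fully open). In form: [[dx, dy, dz, ax, ay, az, fingers], ...]. A call has 1 to 20 rows; each row is the pose to reach, as a shift and turn from the pose commanded when the call began, along the tool's axes at that moment, turning the shorter way round; what a row does not reach only later rows make up. A row lasts 1/8 s, in which the tool goes at most 62.5 mm and 10.7 degrees, less where a joint would pass 70% of its speed; a pose out of reach is approached as far as the arm can. A call with a number of a shift or a turn outside -1 to 1 is refused whole. A call with a gripper value outside its range is refused whole. The fingers move at their own pace and stop on an object; the grip force is fixed at half the most. Time passes only in rows, so rows that repeat a pose let the fingers close. It gives the time, the measured TCP pose, the force, the opening and the grip force at its end, in the units of the state.
- env.state(): the state, without advancing time (a new reading comes with each control period).
- env.read_camera(name): name is "side" or "top"; returns a dict with "pixels" (480x640x3 uint8, red, green, blue), "z_map" (480x640 float32, m along the optical axis (not along the pixel's ray), 0 where there is no reading), "mtx" (3x3 intrinsics, pixels), "cam_to_world" (4x4, takes a point from camera to world coordinates). Camera axes: x right, y up, looking along -z (the intrinsics and any distortion apply to the point x, -y, -z); pixel columns grow to the right and rows downward; lengths in m; the calibration is good to about 2 mm. A picture is of the moment at which its call begins.
- env.sign_off(): hands the job in; it is judged then, once.
The state is a dict: "time_s": time; "joint_positions": joint angles; "qvel": joint speeds; "joint_efforts": joint torques, N m; "ee_pos": TCP position; "tcp_rot": TCP orientation; "ft_force": force on the tool from outside, world axes, zero at the start; "moment": the same for the moment, N m; "grip_width": finger opening in m; "grasp_force": force on a finger pad.
Only numpy, scipy, OpenCV 4.12 (cv2) and the standard library are available. Lean on these libraries where they do the work, as an engineer would, in place of code of your own. Each camera call takes 0.05 s, during which the arm holds its last target. There are 200 camera calls.

## Working session

There is one attempt and no reset: what is moved stays moved. The work goes in short steps, Python scripts to look and compute and a tool call to move; the robot and the scene stay as the last step left them, time stands still between calls to the robot, and variables do not carry over. Pictures are saved under pics/ and viewed, at most 10 in all, crops included, and the job is handed in when it is done.

Besides the shell and the picture viewer there is one more tool, called after "Request:" in YAML: its name, and indented under it one key for each argument. send_rows: Moves the arm, as the interface text tells. Its arguments: {"type":"object","properties":{"motion":{"type":"array"}},"required":["motion"]}

```bash
mkdir -p pics; cat > h.py <<'E'
import numpy as np, cv2
from workcell import env
from scipy.spatial.transform import Rotation as R
def cam(n):
    c=env.read_camera(n); return c
def pts(c):
    z=c["z_map"]; K=c["mtx"]; v,u=np.mgrid[0:480,0:640]
    P=np.stack([(u-K[0,2])/K[0,0]*z,-(v-K[1,2])/K[1,1]*z,-z],-1)
    T=c["cam_to_world"]; W=P@T[:3,:3].T+T[:3,3]; W[z==0]=np.nan; return W
def ray(c,u,v,h):
    K=c["mtx"];T=c["cam_to_world"]
    d=T[:3,:3]@np.array([(u-K[0,2])/K[0,0],-(v-K[1,2])/K[1,1],-1]);o=T[:3,3]
    return o+d*(h-o[2])/d[2]
def save(c,f,crop=None,s=1):
    im=c["pixels"][:,:,::-1]
    if crop: a,b,e,d=crop; im=im[b:d,a:e]
    cv2.imwrite("pics/"+f,cv2.resize(im,None,fx=s,fy=s,interpolation=cv2.INTER_CUBIC))
def delta(p,yaw=None):
    "tool-frame row units to reach world p and tool yaw"
    s=env.state(); r=R.from_quat(s["tcp_rot"]); d=r.inv().apply(np.array(p)-s["ee_pos"])/0.1
    return d.round(3)
E
python3 - <<'E'
from h import *
for n in("top","side"):
    c=cam(n); save(c,n+"0.png"); print(n,c["mtx"].round(1).tolist(),c["cam_to_world"].round(3).tolist())
    print({k:v.shape if hasattr(v,'shape') else v for k,v in c.items() if k not in("pixels","z_map","mtx","cam_to_world")})
s=env.state();print(s); print(R.from_quat(s["tcp_rot"]).as_matrix().round(3))
E
```

```text
top [[433.2, 0.0, 315.2], [0.0, 433.2, 232.4], [0.0, 0.0, 1.0]] [[0.01, 0.98, -0.199, 0.411], [-1.0, 0.014, 0.018, 0.085], [0.021, 0.199, 0.98, 1.067], [0.0, 0.0, 0.0, 1.0]]
{}
side [[512.2, 0.0, 323.2], [0.0, 512.2, 243.3], [0.0, 0.0, 1.0]] [[0.955, 0.214, -0.204, 0.337], [-0.296, 0.702, -0.648, -0.773], [0.004, 0.679, 0.734, 1.067], [0.0, 0.0, 0.0, 1.0]]
{}
{'time_s': 0.1, 'joint_positions': array([ 1.16410831e+00,  2.64718792e-01,  1.60527865e+00,  3.25061541e-05,
        1.27370915e+00, -3.68875294e-02]), 'qvel': array([-0.00155832, -0.00171482, -0.00276039,  0.0017976 , -0.00196167,
       -0.00105803]), 'joint_efforts': array([-2.13874928e-04, -5.16705823e+01, -3.68591380e+01, -1.19220799e-04,
        6.30891402e-03, -1.95346877e-05]), 'ee_pos': array([0.24367798, 0.62874749, 0.23003666]), 'tcp_rot': array([ 1.83853069e-01,  9.82953169e-01, -1.02766384e-03, -2.47661613e-04]), 'ft_force': array([-0.49662391, -0.4314297 ,  0.70190782]), 'moment': array([ 0.03971904,  0.01188658, -0.03678026]), 'grasp_force': 0.0, 'grip_width': 0.08522900986961507}
[[-0.932  0.361 -0.001]
 [ 0.361  0.932 -0.002]
 [ 0.    -0.002 -1.   ]]
```

View pics/top0.png

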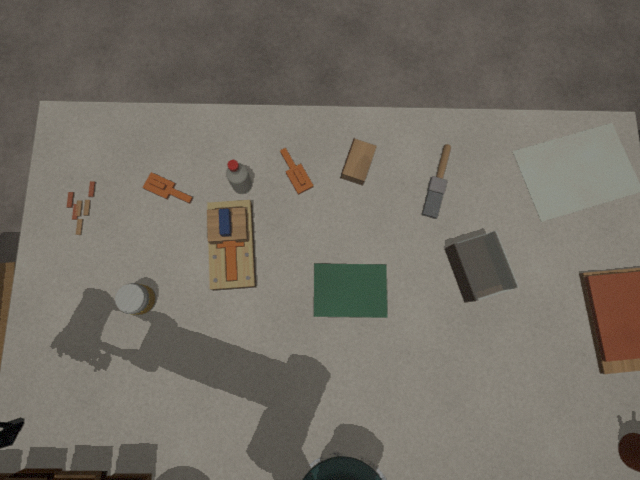

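View pics/side0.png

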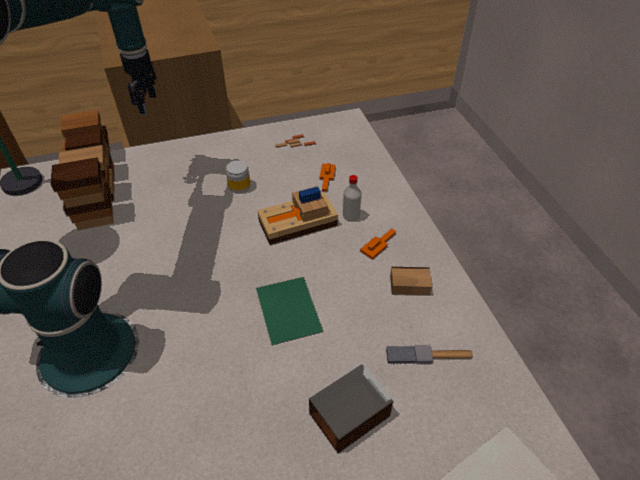

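The top view shows these possible paddles:
- **In the mould:** orange, at (231,258), under the press block with its blue bar at (225,222).
- **Loose on the bench:** two look-alikes at (167,188) and (297,172).

The one meant is in the mould, with its tail toward the robot. The other things that matter in the top view are the mat at (350,290), rack (480,265), glue (237,172), offcut (358,160), brush (436,190) and tin (130,298). The side view agrees. Next I'll measure and check in a close crop.

```bash
python3 - <<'E'
from h import *
c=cam("top"); save(c,"crop1.png",(120,130,280,310),4); W=pts(c)
hsv=cv2.cvtColor(c["pixels"],cv2.COLOR_RGB2HSV)
def rect(name,m,box,h):
    u0,v0,u1,v1=box; k=np.zeros((480,640),np.uint8); k[v0:v1,u0:u1]=1
    m=(m&(k>0)).astype(np.uint8)
    n,l,s,_=cv2.connectedComponentsWithStats(m)
    i=1+np.argmax(s[1:,4]); m=(l==i).astype(np.uint8)
    z=np.nanmedian(W[m>0][:,2])
    cs,_=cv2.findContours(m,0,2); ct=max(cs,key=cv2.contourArea)
    p=np.array([ray(c,a,b,h)[:2] for a,b in ct[:,0]],np.float32)
    r=cv2.minAreaRect(p); print(name,"zmed",round(float(z),4),"rect",np.round(r[0],4),np.round(r[1],4),round(r[2],2), "med xyz",np.nanmedian(W[m>0],0).round(4))
H,S,V=hsv[...,0],hsv[...,1],hsv[...,2]
Z=np.nan_to_num(W[...,2])
full=np.ones((480,640),bool)
rect("mat",(H>60)&(H<95)&(S>80),(300,250,400,330),.004)
rect("bar",(H>100)&(H<130)&(S>100),(200,195,260,245),.046+.068)
rect("block",(Z>.072),(190,190,265,250),.084)
rect("mould",(Z>.036),(195,190,265,300),.046)
rect("tail",(H<14)&(S>180),(200,240,260,300),.044)
rect("rack",(Z>.06),(430,215,530,310),.078)
rect("rackall",(Z>.01),(430,215,530,310),.078)
rect("offcut",(Z>.02),(330,130,385,190),.04)
rect("tin",(Z>.04),(100,270,165,330),.08)
rect("glue",(Z>.04),(215,150,260,198),.1)
rect("pad2",(H<14)&(S>180),(270,140,320,200),.02)
save(c,"crop2.png",(420,210,540,320),4)
E
```

```text
mat zmed 0.0035 rect [ 0.486  -0.0215] [0.1734 0.125 ] 89.58 med xyz [ 0.4801 -0.0302  0.0035]
bar zmed 0.1135 rect [0.6283 0.2731] [0.0557 0.018 ] 3.06 med xyz [0.6266 0.2736 0.1135]
block zmed 0.0843 rect [0.6273 0.2725] [0.0775 0.0913] 5.12 med xyz [0.6253 0.2682 0.0843]
mould zmed 0.0468 rect [0.5895 0.2697] [0.211  0.1067] 5.12 med xyz [0.5877 0.265  0.0468]
tail zmed 0.0466 rect [0.5856 0.2696] [0. 0.] 0.0 med xyz [0.5852 0.2691 0.0466]
rack zmed 0.0773 rect [ 0.5402 -0.3261] [0.1398 0.1133] 17.89 med xyz [ 0.539  -0.3271  0.0773]
rackall zmed 0.0769 rect [ 0.5376 -0.3179] [0.1398 0.1307] 17.92 med xyz [ 0.5369 -0.3187  0.0769]
offcut zmed 0.0398 rect [ 0.8059 -0.0405] [0.0624 0.1068] 71.4 med xyz [ 0.8057 -0.0411  0.0398]
tin zmed 0.0785 rect [0.4565 0.4732] [0.0665 0.0802] 0.59 med xyz [0.4561 0.4739 0.0785]
glue zmed 0.1014 rect [0.7436 0.251 ] [0.079  0.0499] 27.47 med xyz [0.7395 0.2484 0.1014]
pad2 zmed 0.0148 rect [0.7511 0.0829] [0. 0.] 0.0 med xyz [0.7528 0.0829 0.0148]
```

View pics/crop1.png

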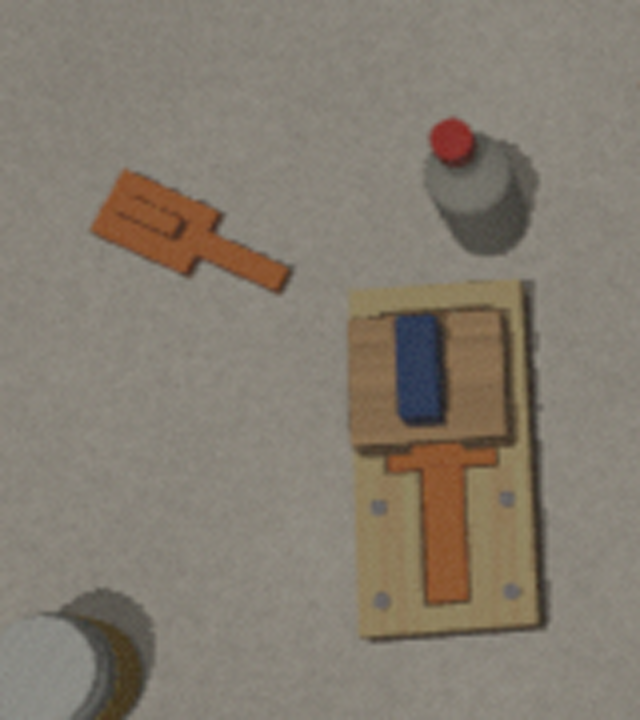

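View pics/crop2.png

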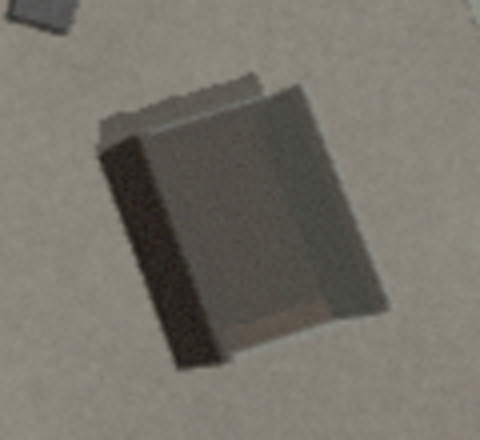

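```bash
python3 - <<'E'
from h import *
C={n:cam(n) for n in("top","side")}
def fit(name,c,W,center,rad,zl,zh,extra=None):
    d=np.hypot(W[...,0]-center[0],W[...,1]-center[1])
    m=(d<rad)&(W[...,2]>zl)&(W[...,2]<zh)
    if extra is not None: m&=extra
    n,l,s,_=cv2.connectedComponentsWithStats(m.astype(np.uint8)); m=l==1+np.argmax(s[1:,4])
    p=W[m][:,:2].astype(np.float32); r=cv2.minAreaRect(p)
    print(name,m.sum(),"z",W[m][:,2].mean().round(4),np.round(r[0],4),np.round(r[1],4),round(r[2],2))
for n,c in C.items():
    W=pts(c); hsv=cv2.cvtColor(c["pixels"],cv2.COLOR_RGB2HSV); H,S,V=[hsv[...,i].astype(int) for i in range(3)]
    print(n)
    fit("mould",c,W,(.59,.27),.14,.042,.051)
    fit("block",c,W,(.627,.272),.08,.079,.089)
    fit("bar",c,W,(.628,.273),.06,.106,.120)
    fit("bartop+",c,W,(.628,.273),.06,.09,.120,(H>100)&(H<130)&(S>90))
    fit("roof",c,W,(.54,-.326),.12,.0735,.083)
    fit("orange tail",c,W,(.55,.268),.08,.035,.055,(H<12)&(S>170)); 
    o=hsv[(np.hypot(W[...,0]-.54,W[...,1]-.265)<.008)]; print("tail hsv",np.median(o,0),"rim",np.median(hsv[np.hypot(W[...,0]-.54,W[...,1]-.30)<.006],0))
    fit("mat",c,W,(.486,-.02),.13,-.005,.012,(H>60)&(H<95)&(S>80))
    fit("bar any",c,W,(.628,.273),.2,.1,.12)
E
```

```text
top
mould 2267 z 0.0455 [0.5899 0.2694] [0.2106 0.1048] 5.06
block 916 z 0.0835 [0.6282 0.2737] [0.0761 0.0907] 5.02
bar 284 z 0.1131 [0.628  0.2728] [0.0584 0.0243] 2.91
bartop+ 227 z 0.1135 [0.6284 0.2734] [0.0574 0.0209] 5.8
roof 2698 z 0.0775 [ 0.5414 -0.3296] [0.1399 0.1084] 17.96
orange tail 1 z 0.0431 [0.5835 0.2577] [0. 0.] 0.0
tail hsv [ 12. 166. 140.] rim [ 19.  92. 141.]
mat 1977 z 0.0033 [ 0.4859 -0.0213] [0.172  0.1246] 89.54
bar any 305 z 0.1124 [0.6277 0.2728] [0.0591 0.0243] 2.91
side
mould 1099 z 0.0451 [0.5858 0.2666] [0.2115 0.1116] 4.68
block 339 z 0.0828 [0.6241 0.27  ] [0.077  0.0943] 4.53
bar 151 z 0.1113 [0.6254 0.2693] [0.0613 0.03  ] 6.7
bartop+ 226 z 0.1063 [0.623  0.2683] [0.0563 0.0289] 6.07
roof 3268 z 0.0772 [ 0.538  -0.3315] [0.1418 0.1083] 18.02
orange tail 1 z 0.0416 [0.5786 0.3005] [0. 0.] 0.0
tail hsv [ 13. 255. 170.] rim [ 16. 127. 163.]
mat 2890 z 0.003 [ 0.4809 -0.023 ] [0.1276 0.1826] 0.17
bar any 180 z 0.11 [0.6254 0.2693] [0.0613 0.03  ] 6.7
```

```bash
cat >> h.py <<'E'
def go(p,th,s=None):
    "row units: world target p, tool-y heading th deg (tool down)"
    s=s or env.state(); r=R.from_quat(s["tcp_rot"]); t=np.radians(th); y=np.array([np.cos(t),np.sin(t),0]); z=np.array([0,0,-1.]); 
    T=R.from_matrix(np.c_[np.cross(y,z),y,z])
    print("shift",(r.inv().apply(np.array(p)-s["ee_pos"])/.1).round(3),"turn",((r.inv()*T).as_rotvec()/np.pi).round(4),"at",s["ee_pos"].round(4),"t",s["time_s"],"w",round(s["grip_width"],4),"F",s["ft_force"].round(1),"g",round(s["grasp_force"],1))
E
python3 -c "
from h import *
go((.627,.272,.2),95)"
```

```text
shift [-4.863 -1.944  0.308] turn [-3.000e-04 -1.000e-04 -1.455e-01] at [0.2438 0.629  0.2306] t 0.25 w 0.0854 F [ 0.1 -0.5  0.2] g 0.0
```

Request:
send_rows:
  motion:
    - [-1,-0.4,0,0,0,-0.146,1]
    - [-1,-0.4,0,0,0,-0.146,1]
    - [-1,-0.4,0,0,0,-0.146,1]
    - [-1,-0.4,0,0,0,-0.146,1]

```text
time_s: 0.75
ee_pos: [0.3232, 0.5555, 0.2312]
tcp_rot: [-0.043, 0.999, 0.0, -0.0]
ft_force: [0.1, -0.3, 0.1]
grip_width: 0.0851
grasp_force: 0.0
```

```bash
python3 -c "
from h import *
go((.627,.272,.2),95)"
```

```text
shift [-2.781 -3.087  0.312] turn [ 0.     -0.0001 -0.0002] at [0.3232 0.5555 0.2312] t 0.75 w 0.0851 F [ 0.1 -0.3  0.1] g 0.0
```

Request:
send_rows:
  motion:
    - [-0.45,-0.5,0,0,0,0,1]
    - [-0.9,-1,0,0,0,0,1]
    - [-0.9,-1,0,0,0,0,1]

```text
time_s: 1.12
ee_pos: [0.4233, 0.4624, 0.2312]
tcp_rot: [-0.042, 0.999, -0.0, 0.0]
ft_force: [-1.1, 0.6, 0.2]
grip_width: 0.0855
grasp_force: 0.0
```

Request:
send_rows:
  motion:
    - [-0.45,-0.5,0,0,0,0,1]
    - [-0.9,-1,0,0,0,0,1]
    - [-0.9,-1,0,0,0,0,1]

```text
time_s: 1.5
ee_pos: [0.5216, 0.3711, 0.2312]
tcp_rot: [-0.042, 0.999, -0.0, 0.0]
ft_force: [-1.0, 0.3, 0.5]
grip_width: 0.0855
grasp_force: 0.0
```

Request:
send_rows:
  motion:
    - [-0.45,-0.5,0.1,0,0,0,0.8]
    - [-0.98,-1,0.3,0,0,0,0.7]
    - [-0.98,-1,0.3,0,0,0,0.7]

```text
time_s: 1.88
ee_pos: [0.627, 0.281, 0.1996]
tcp_rot: [-0.043, 0.999, -0.0, -0.001]
ft_force: [-0.6, 0.1, -0.4]
grip_width: 0.0595
grasp_force: 0.0
```

```bash
python3 -c "
from h import *
go((.627,.272,.087),95)"
```

```text
shift [ 0.005 -0.089  1.126] turn [-0.0001 -0.0006 -0.0003] at [0.627  0.281  0.1996] t 1.875 w 0.0595 F [-0.6  0.1 -0.4] g 0.0
```

Request:
send_rows:
  motion:
    - [0,-0.09,0.3,0,0,0,0.7]
    - [0,-0.09,0.6,0,0,0,0.7]
    - [0,-0.09,0.8,0,0,0,0.7]
    - [0,-0.09,0.9,0,0,0,0.7]

```text
time_s: 2.38
ee_pos: [0.6257, 0.2739, 0.1099]
tcp_rot: [-0.045, 0.999, -0.0, -0.001]
ft_force: [0.2, 0.0, 0.3]
grip_width: 0.0596
grasp_force: 0.0
```

Request:
send_rows:
  motion:
    - [0,0,0.1,0,0,0,0.6]
    - [0,0,0.21,0,0,0,0.55]
    - [0,0,0.22,0,0,0,0.5]
    - [0,0,0.22,0,0,0,0.3]
    - [0,0,0.22,0,0,0,0.1]
    - [0,0,0.22,0,0,0,0]
    - [0,0,0.22,0,0,0,0]
    - [0,0,0.22,0,0,0,0]

```text
time_s: 3.38
ee_pos: [0.6276, 0.273, 0.09]
tcp_rot: [-0.044, 0.999, 0.0, 0.001]
ft_force: [0.7, 0.3, 2.9]
grip_width: 0.0229
grasp_force: 60.7
```

Request:
send_rows:
  motion:
    - [0,0,-0.1,0,0,0,0]
    - [0,0,-0.3,0,0,0,0]
    - [0,0,-0.6,0,0,0,0]
    - [0,0,-0.8,0,0,0,0]
    - [0,0,-0.9,0,0,0,0]
    - [0,0,-0.9,0,0,0,0]

```text
time_s: 4.12
ee_pos: [0.6275, 0.273, 0.1803]
tcp_rot: [-0.044, 0.999, 0.0, 0.001]
ft_force: [1.3, 0.3, -3.4]
grip_width: 0.0227
grasp_force: 60.0
```

```bash
python3 -c "
from h import *
go((.665,0,.16),95)
c=cam('side'); save(c,'s1.png',(200,120,460,300),2.5)"
```

```text
shift [-0.131 -2.753  0.202] turn [0.0001 0.0005 0.0005] at [0.6275 0.273  0.1803] t 4.125 w 0.0227 F [ 1.3  0.3 -3.4] g 60.0
```

View pics/s1.png

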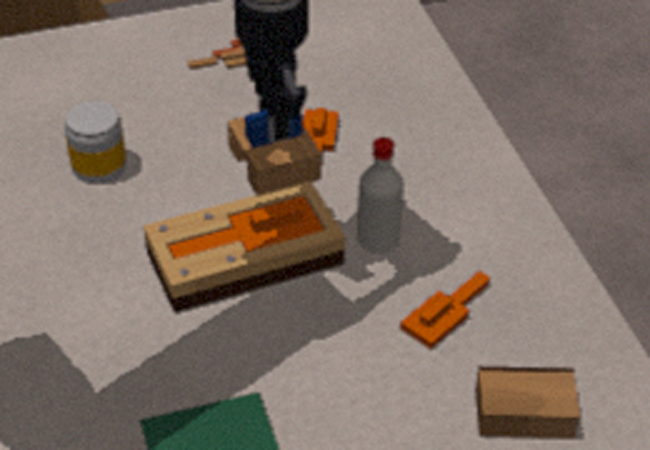

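The block is held, with the paddle still in the mould. I'm carrying it to the free bench at about (0.655, -0.01).

Request:
send_rows:
  motion:
    - [0,-0.2,0,0,0,0,0]
    - [0,-0.55,0,0,0,0,0]
    - [-0.01,-0.95,0,0,0,0,0]
    - [-0.01,-0.95,0,0,0,0,0]

```text
time_s: 4.68
ee_pos: [0.636, 0.174, 0.1778]
tcp_rot: [-0.043, 0.999, -0.001, -0.001]
ft_force: [-0.6, 0.2, -2.8]
grip_width: 0.0232
grasp_force: 60.0
```

Request:
send_rows:
  motion:
    - [0,-0.45,0,0,0,0,0]
    - [-0.01,-0.95,0,0,0,0,0]
    - [-0.01,-0.95,0,0,0,0,0]

```text
time_s: 5.05
ee_pos: [0.6456, 0.08, 0.1783]
tcp_rot: [-0.042, 0.999, -0.001, -0.001]
ft_force: [0.7, 1.3, -3.5]
grip_width: 0.0229
grasp_force: 60.5
```

Request:
send_rows:
  motion:
    - [0,-0.4,0.1,0,0,0,0]
    - [-0.01,-0.75,0.3,0,0,0,0]
    - [-0.01,-0.94,0.6,0,0,0,0]
    - [-0.01,-0.94,0.8,0,0,0,0]
    - [-0.01,-0.94,0.8,0,0,0,0]

```text
time_s: 5.68
ee_pos: [0.6529, -0.0086, 0.0963]
tcp_rot: [-0.045, 0.999, 0.001, -0.003]
ft_force: [-0.0, 0.2, -3.6]
grip_width: 0.023
grasp_force: 60.6
```

```bash
python3 -c "
from h import *
go((.655,-.01,.044),95)"
```

```text
shift [-0.023 -0.016  0.523] turn [ 0.0005 -0.0018  0.0006] at [ 0.6529 -0.0086  0.0963] t 5.675 w 0.023 F [-0.   0.2 -3.6] g 60.6
```

Request:
send_rows:
  motion:
    - [0,0,0.2,0,0,0,0]
    - [0,0,0.38,0,0,0,0]
    - [0,0,0.46,0,0,0,0]
    - [0,0,0.49,0,0,0,0]
    - [0,0,0.5,0,0,0,0]
    - [0,0,0.5,0,0,0,0]

```text
time_s: 6.42
ee_pos: [0.6558, -0.0099, 0.0499]
tcp_rot: [-0.044, 0.999, -0.0, 0.001]
ft_force: [-0.1, -0.4, -3.3]
grip_width: 0.0226
grasp_force: 60.7
```

Request:
send_rows:
  motion:
    - [0,0,0.01,0,0,0,0]
    - [0,0,0.02,0,0,0,0]
    - [0,0,0.02,0,0,0,0]

```text
time_s: 6.8
ee_pos: [0.6552, -0.0098, 0.0473]
tcp_rot: [-0.044, 0.999, 0.0, -0.0]
ft_force: [-0.2, -0.1, -2.9]
grip_width: 0.023
grasp_force: 60.7
```

Request:
send_rows:
  motion:
    - [0,0,0.01,0,0,0,0]
    - [0,0,0.02,0,0,0,0]
    - [0,0,0.025,0,0,0,0]
    - [0,0,0.025,0,0,0,0]

```text
time_s: 7.3
ee_pos: [0.6552, -0.0098, 0.0447]
tcp_rot: [-0.044, 0.999, 0.0, -0.0]
ft_force: [-0.1, 0.4, -3.0]
grip_width: 0.023
grasp_force: 60.7
```

Request:
send_rows:
  motion:
    - [0,0,0.005,0,0,0,0]
    - [0,0,0.01,0,0,0,0]
    - [0,0,0.015,0,0,0,0]
    - [0,0,0.015,0,0,0,0]

```text
time_s: 7.8
ee_pos: [0.6553, -0.0098, 0.044]
tcp_rot: [-0.044, 0.999, -0.0, 0.0]
ft_force: [-3.9, 0.8, 3.7]
grip_width: 0.0231
grasp_force: 61.4
```

Request:
send_rows:
  motion:
    - [0,0,0,0,0,0,0.3]
    - [0,0,0,0,0,0,0.5]
    - [0,0,0,0,0,0,0.6]
    - [0,0,0,0,0,0,0.6]
    - [0,0,-0.1,0,0,0,0.6]
    - [0,0,-0.3,0,0,0,0.6]
    - [0,0,-0.6,0,0,0,0.6]
    - [0,0,-1,0,0,0,0.6]
    - [0,0,-1,0,0,0,0.6]

```text
time_s: 8.93
ee_pos: [0.6593, -0.01, 0.1503]
tcp_rot: [-0.044, 0.999, -0.001, 0.006]
ft_force: [0.2, -0.2, 0.3]
grip_width: 0.0514
grasp_force: 0.0
```

Request:
send_rows:
  motion:
    - [0,0.5,-0.2,0,0,0,0.6]
    - [0,1,-0.2,0,0,0,0.6]
    - [0,1,-0.2,0,0,0,0.6]

```text
time_s: 9.3
ee_pos: [0.646, 0.0931, 0.1641]
tcp_rot: [-0.046, 0.999, 0.0, 0.0]
ft_force: [-0.3, -0.3, 0.1]
grip_width: 0.0509
grasp_force: 0.0
```

Request:
send_rows:
  motion:
    - [0,0.5,0,0,0,0,0.6]
    - [0.02,1,0,0,0,0,0.6]
    - [0.02,1,0,0,0,0,0.6]

```text
time_s: 9.68
ee_pos: [0.6348, 0.1916, 0.1632]
tcp_rot: [-0.046, 0.999, 0.0, -0.0]
ft_force: [1.2, -0.1, 0.1]
grip_width: 0.0511
grasp_force: 0.0
```

```bash
python3 - <<'E'
from h import *
go((.628,.2715,.047),95)
for n in("top","side"):
    c=cam(n); W=pts(c); hsv=cv2.cvtColor(c["pixels"],cv2.COLOR_RGB2HSV);H,S=hsv[...,0],hsv[...,1]
    def fit(nm,c0,rad,zl,zh,e=True):
        m=(np.hypot(W[...,0]-c0[0],W[...,1]-c0[1])<rad)&(W[...,2]>zl)&(W[...,2]<zh)&e
        k,l,s,_=cv2.connectedComponentsWithStats(m.astype(np.uint8)); m=l==1+np.argmax(s[1:,4])
        r=cv2.minAreaRect(W[m][:,:2].astype(np.float32)); print(n,nm,m.sum(),W[m][:,2].mean().round(4),np.round(r[0],4),np.round(r[1],4),round(r[2],2))
    fit("rib",(.628,.2715),.05,.058,.075); fit("block",(.655,-.01),.08,.032,.045); fit("bar",(.655,-.01),.06,.06,.075)
    fit("lookalike",(.75,.083),.09,.006,.03)
E
```

```text
shift [-0.006  0.801  1.162] turn [ 0.0001 -0.0001  0.0016] at [0.6348 0.1916 0.1632] t 9.675 w 0.0511 F [ 1.2 -0.1  0.1] g 0.0
top rib 151 0.0646 [0.6335 0.2726] [0.049 0.018] 6.28
top block 839 0.0376 [ 0.6569 -0.0099] [0.0771 0.0903] 4.78
top bar 252 0.067 [ 0.6563 -0.0098] [0.0588 0.0242] 4.21
top lookalike 535 0.0155 [0.7784 0.1147] [0.098  0.0461] 29.43
side rib 110 0.0631 [0.6267 0.2704] [0.0601 0.025 ] 9.59
side block 553 0.037 [ 0.6529 -0.0125] [0.0775 0.0946] 5.25
side bar 200 0.066 [ 0.6533 -0.0137] [0.0599 0.0278] 7.96
side lookalike 379 0.0145 [0.7751 0.1131] [0.1022 0.0505] 30.95
```

Block stands at z 0.038 and 0.068 with its heading kept, so it is upright. The rib also measures as expected (0.628, 0.2715, top 0.065). Next, the rib grasp.

Request:
send_rows:
  motion:
    - [0,0.4,0.1,0,0,0,0.6]
    - [-0.005,0.8,0.4,0,0,0,0.6]
    - [-0.005,0.8,0.7,0,0,0,0.6]
    - [-0.005,0.8,0.9,0,0,0,0.5]
    - [-0.005,0.8,0.9,0,0,0,0.5]

```text
time_s: 10.4
ee_pos: [0.6276, 0.2668, 0.0709]
tcp_rot: [-0.044, 0.999, -0.001, -0.002]
ft_force: [-0.4, 0.2, 0.1]
grip_width: 0.0426
grasp_force: 0.0
```

```bash
python3 -c "
from h import *
go((.628,.2715,.047),95)"
```

```text
shift [-0.009  0.047  0.239] turn [-0.0005 -0.0014 -0.    ] at [0.6276 0.2668 0.0709] t 10.4 w 0.0426 F [-0.4  0.2  0.1] g 0.0
```

Request:
send_rows:
  motion:
    - [0,0.03,0.1,0,0,0,0.5]
    - [0,0.03,0.2,0,0,0,0.5]
    - [0,0.03,0.23,0,0,0,0.5]
    - [0,0.03,0.23,0,0,0,0.45]

```text
time_s: 10.9
ee_pos: [0.6285, 0.2719, 0.0501]
tcp_rot: [-0.044, 0.999, -0.0, -0.0]
ft_force: [-0.2, 0.1, -0.2]
grip_width: 0.0386
grasp_force: 0.0
```

Request:
send_rows:
  motion:
    - [0,0,0,0,0,0,0.3]
    - [0,0,0,0,0,0,0.2]
    - [0,0,0,0,0,0,0.1]
    - [0,0,0,0,0,0,0]
    - [0,0,0,0,0,0,0]
    - [0,0,0,0,0,0,0]

```text
time_s: 11.65
ee_pos: [0.6291, 0.2722, 0.051]
tcp_rot: [-0.044, 0.999, 0.0, 0.0]
ft_force: [-0.5, 0.3, 5.6]
grip_width: 0.0165
grasp_force: 60.9
```

Request:
send_rows:
  motion:
    - [0,0,-0.05,0,0,0,0]
    - [0,0,-0.1,0,0,0,0]
    - [0,0,-0.2,0,0,0,0]
    - [0,0,-0.3,0,0,0,0]
    - [0,0,-0.5,0,0,0,0]
    - [0,0,-0.75,0,0,0,0]
    - [0,0,-1,0,0,0,0]
    - [0,0,-1,0,0,0,0]

```text
time_s: 12.65
ee_pos: [0.6312, 0.2729, 0.1549]
tcp_rot: [-0.044, 0.999, 0.001, 0.004]
ft_force: [-0.3, 0.1, -1.7]
grip_width: 0.0164
grasp_force: 60.0
```

```bash
python3 - <<'E'
from h import *
go((.4845,-.022,.15),90)
c=cam('side'); save(c,'s2.png',(200,90,460,270),2.5); W=pts(c)
hsv=cv2.cvtColor(c["pixels"],cv2.COLOR_RGB2HSV)
m=(hsv[...,0]<16)&(hsv[...,1]>180)&(np.hypot(W[...,0]-.57,W[...,1]-.27)<.16)&(W[...,2]>.06)
P=W[m]; print(len(P)); x=(P-[.629,.272,0])@[.996,.087,0]
for a in range(-140,60,20):
    q=P[(x>a/1e3)&(x<(a+20)/1e3)]; 
    if len(q): print(a,len(q),np.percentile(q[:,2],[10,50,90]).round(3))
E
```

```text
shift [ 1.723 -2.808  0.031] turn [0.0008 0.0023 0.0283] at [0.6312 0.2729 0.1549] t 12.65 w 0.0164 F [-0.3  0.1 -1.7] g 60.0
854
-140 35 [0.136 0.144 0.149]
-120 65 [0.137 0.145 0.148]
-100 68 [0.137 0.145 0.148]
-80 68 [0.137 0.145 0.15 ]
-60 107 [0.136 0.146 0.149]
-40 155 [0.141 0.147 0.165]
-20 106 [0.139 0.148 0.168]
0 111 [0.139 0.148 0.223]
20 110 [0.138 0.148 0.164]
40 29 [0.145 0.148 0.149]
```

View pics/s2.png

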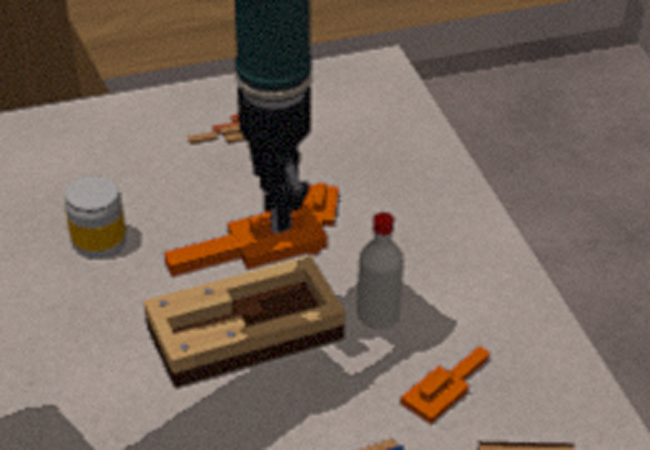

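The paddle is lifted clean and level, with its top at about 0.148 along its whole length. I'm carrying it to the mat and will lay it at 18° to match the rack's heading.

Request:
send_rows:
  motion:
    - [0.1,-0.2,0,0,0,0,0]
    - [0.3,-0.55,0,0,0,0,0]
    - [0.56,-0.94,0,0,0,0,0]
    - [0.56,-0.94,0,0,0,0,0]

```text
time_s: 13.2
ee_pos: [0.5775, 0.1694, 0.1479]
tcp_rot: [-0.043, 0.999, -0.001, -0.003]
ft_force: [-0.1, 0.8, -2.0]
grip_width: 0.0165
grasp_force: 60.0
```

Request:
send_rows:
  motion:
    - [0.28,-0.47,0,0,0,0,0]
    - [0.56,-0.94,0,0,0,0,0]
    - [0.56,-0.94,0,0,0,0,0]

```text
time_s: 13.58
ee_pos: [0.531, 0.072, 0.1488]
tcp_rot: [-0.043, 0.999, -0.0, -0.002]
ft_force: [0.1, 0.9, -2.0]
grip_width: 0.0164
grasp_force: 60.1
```

Request:
send_rows:
  motion:
    - [0.2,-0.4,0,0,0,-0.02,0]
    - [0.4,-0.7,0.1,0,0,-0.05,0]
    - [0.52,-0.93,0.3,0,0,-0.072,0]
    - [0.52,-0.93,0.5,0,0,-0.072,0]
    - [0.52,-0.93,0.6,0,0,-0.072,0]
    - [0.52,-0.93,0.6,0,0,-0.072,0]

```text
time_s: 14.32
ee_pos: [0.4898, -0.0219, 0.0894]
tcp_rot: [-0.157, 0.988, 0.0, -0.001]
ft_force: [-0.6, 0.8, -1.6]
grip_width: 0.0159
grasp_force: 60.1
```

```bash
python3 -c "
from h import *
go((.488,-.022,.030),108)"
```

```text
shift [0.017 0.004 0.594] turn [ 0.0003 -0.0006  0.0005] at [ 0.4898 -0.0219  0.0894] t 14.325 w 0.0159 F [-0.6  0.8 -1.6] g 60.1
```

Request:
send_rows:
  motion:
    - [0.02,0,0.2,0,0,0,0]
    - [0.02,0,0.4,0,0,0,0]
    - [0.02,0,0.5,0,0,0,0]
    - [0.02,0,0.54,0,0,0,0]
    - [0.02,0,0.56,0,0,0,0]
    - [0.02,0,0.56,0,0,0,0]

```text
time_s: 15.08
ee_pos: [0.4889, -0.0231, 0.0348]
tcp_rot: [-0.157, 0.988, -0.0, 0.0]
ft_force: [-0.0, 0.0, -1.2]
grip_width: 0.0165
grasp_force: 60.1
```

Request:
send_rows:
  motion:
    - [0,0,0.01,0,0,0,0]
    - [0,0,0.02,0,0,0,0]
    - [0,0,0.025,0,0,0,0]
    - [0,0,0.025,0,0,0,0]

```text
time_s: 15.58
ee_pos: [0.4883, -0.0231, 0.0317]
tcp_rot: [-0.157, 0.988, 0.0, -0.0]
ft_force: [-0.1, -0.7, -1.9]
grip_width: 0.0163
grasp_force: 60.1
```

Request:
send_rows:
  motion:
    - [0,0,0.005,0,0,0,0]
    - [0,0,0.01,0,0,0,0]
    - [0,0,0.015,0,0,0,0]
    - [0,0,0.015,0,0,0,0]

```text
time_s: 16.08
ee_pos: [0.4883, -0.0231, 0.0302]
tcp_rot: [-0.157, 0.988, -0.0, -0.0]
ft_force: [0.7, 0.0, -1.7]
grip_width: 0.0165
grasp_force: 60.1
```

Request:
send_rows:
  motion:
    - [0,0,0.005,0,0,0,0]
    - [0,0,0.01,0,0,0,0]
    - [0,0,0.01,0,0,0,0]

```text
time_s: 16.45
ee_pos: [0.4884, -0.0231, 0.03]
tcp_rot: [-0.157, 0.988, 0.0, -0.0]
ft_force: [-2.9, 0.2, 6.0]
grip_width: 0.0164
grasp_force: 61.1
```

Request:
send_rows:
  motion:
    - [0,0,0,0,0,0,0.3]
    - [0,0,0,0,0,0,0.5]
    - [0,0,0,0,0,0,0.5]
    - [0,0,0,0,0,0,0.5]
    - [0,0,-0.1,0,0,0,0.5]
    - [0,0,-0.3,0,0,0,0.5]
    - [0,0,-0.6,0,0,0,0.5]
    - [0,0,-0.9,0,0,0,0.5]
    - [0,0,-0.9,0,0,0,0.5]

```text
time_s: 17.58
ee_pos: [0.4911, -0.0234, 0.1229]
tcp_rot: [-0.157, 0.988, -0.001, 0.003]
ft_force: [-0.4, -0.4, -0.9]
grip_width: 0.0426
grasp_force: 0.0
```

Request:
send_rows:
  motion:
    - [0.4,0,0,0,0,0,0.7]
    - [0.8,0,0,0,0,0,0.7]
    - [1,0,0,0,0,0,0.7]
    - [1,0,0,0,0,0,0.7]

```text
time_s: 18.08
ee_pos: [0.3915, -0.0541, 0.1184]
tcp_rot: [-0.156, 0.988, 0.0, -0.001]
ft_force: [-0.4, -1.8, -0.5]
grip_width: 0.0599
grasp_force: 0.0
```

```bash
python3 - <<'E'
from h import *
for n in("top","side"):
    c=cam(n); W=pts(c); hsv=cv2.cvtColor(c["pixels"],cv2.COLOR_RGB2HSV);H,S=hsv[...,0],hsv[...,1]
    m=(H<17)&(S>150)&(np.hypot(W[...,0]-.45,W[...,1]+.03)<.15)&(W[...,2]<.08)
    P=W[m]; print(n,len(P))
    b=P[:,0]>.45
    for yaw in (18,):
        t=np.radians(yaw); q=(P-[.488,-.022,0]); x=q@[np.cos(t),np.sin(t),0]; y=q@[-np.sin(t),np.cos(t),0]
        print("x",np.percentile(x,[1,99]).round(3),"y",np.percentile(y,[1,99]).round(3))
        k=(x<-.055)&(x>-.12)&(P[:,2]>.015); 
        print("tail n",k.sum(),"line",np.polyfit(x[k],y[k],1).round(4) if k.sum()>9 else'', "z",P[k,2].mean() if k.sum() else '')
    if n=="top": save(c,"t3.png",(280,220,440,340),4)
go((.488-.105*.951,-.0225-.105*.309,.05),108)
E
```

```text
top 1095
x [-0.072  0.047] y [-0.031  0.029]
tail n 56 line [-0.3806 -0.0213] z 0.0228281322258786
side 1329
x [-0.13   0.043] y [-0.036  0.029]
tail n 253 line [-0.0009 -0.0048] z 0.02230292390984849
shift [0.056 0.009 0.692] turn [-0.      0.0002  0.0002] at [ 0.3937 -0.0541  0.1192] t 18.175 w 0.0599 F [ 0.7  0.3 -0.1] g 0.0
```

View pics/t3.png

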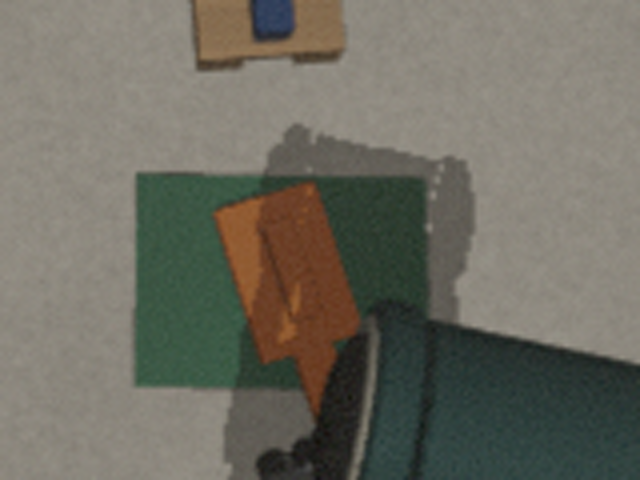

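The blade lies wholly on the mat (crop (288,270)) at the 18° heading, released. Next I take the tail, 110 mm behind the blade centre.

Request:
send_rows:
  motion:
    - [0.05,0,0.3,0,0,0,0.6]
    - [0.1,0,0.6,0,0,0,0.6]
    - [0.1,0,0.8,0,0,0,0.55]
    - [0.1,0,0.85,0,0,0,0.5]
    - [0.1,0,0.85,0,0,0,0.5]

```text
time_s: 18.8
ee_pos: [0.3844, -0.0571, 0.0344]
tcp_rot: [-0.157, 0.988, 0.0, -0.0]
ft_force: [0.1, 0.4, 0.3]
grip_width: 0.0426
grasp_force: 0.0
```

```bash
python3 -c "
from h import *
go((.3838,-.0571,.010),108); print(env.state()['joint_positions'].round(3))"
```

```text
shift [0.006 0.002 0.244] turn [ 0.0001 -0.0001  0.0004] at [ 0.3844 -0.0571  0.0344] t 18.8 w 0.0426 F [0.1 0.4 0.3] g 0.0
[-0.212 -0.061  2.367  0.     0.836 -2.098]
```

Joint 6 would pass -2.55 at the rack with this orientation. I'll rise, make a half turn (which gives the same grasp), and then grip.

Request:
send_rows:
  motion:
    - [0,0,-0.3,0,0,0,0.5]
    - [0,0,-0.5,0,0,0.05,0.5]
    - [0,0,-0.5,0,0,0.1,0.5]
    - [0,0,-0.5,0,0,0.15,0.5]
    - [0,0,-0.5,0,0,0.2,0.5]
    - [0,0,-0.5,0,0,0.25,0.5]
    - [0,0,-0.5,0,0,0.3,0.5]
    - [0,0,-0.5,0,0,0.35,0.5]
    - [0,0,-0.5,0,0,0.4,0.5]
    - [0,0,-0.5,0,0,0.45,0.5]
    - [0,0,-0.5,0,0,0.5,0.5]
    - [0,0,-0.5,0,0,0.5,0.5]

```text
time_s: 20.3
ee_pos: [0.385, -0.0573, 0.0855]
tcp_rot: [0.587, 0.81, 0.001, 0.001]
ft_force: [0.3, -0.2, 0.4]
grip_width: 0.0427
grasp_force: 0.0
```

Request:
send_rows:
  motion:
    - [0,0,0,0,0,0.05,0.5]
    - [0,0,0,0,0,0.1,0.5]
    - [0,0,0,0,0,0.15,0.5]
    - [0,0,0,0,0,0.2,0.5]
    - [0,0,0,0,0,0.25,0.5]
    - [0,0,0,0,0,0.3,0.5]
    - [0,0,0,0,0,0.35,0.5]
    - [0,0,0,0,0,0.4,0.5]
    - [0,0,0,0,0,0.45,0.5]
    - [0,0,0,0,0,0.5,0.5]
    - [0,0,0,0,0,0.5,0.5]
    - [0,0,0,0,0,0.5,0.5]

```text
time_s: 21.8
ee_pos: [0.3841, -0.0572, 0.0847]
tcp_rot: [0.987, 0.159, 0.0, 0.0]
ft_force: [0.5, -0.1, 0.2]
grip_width: 0.0427
grasp_force: 0.0
```

```bash
python3 -c "
from h import *
go((.3838,-.0571,.010),-72); print(env.state()['joint_positions'].round(3))"
```

```text
shift [-0.003 -0.003  0.747] turn [ 0.0001 -0.0002  0.0015] at [ 0.3841 -0.0572  0.0847] t 21.8 w 0.0427 F [ 0.5 -0.1  0.2] g 0.0
[-0.212 -0.149  2.33  -0.     0.959  1.04 ]
```

Request:
send_rows:
  motion:
    - [0,0,0.2,0,0,0,0.5]
    - [0,0,0.45,0,0,0,0.5]
    - [0,0,0.62,0,0,0,0.5]
    - [0,0,0.7,0,0,0,0.5]
    - [0,0,0.73,0,0,0,0.5]
    - [0,0,0.73,0,0,0,0.5]

```text
time_s: 22.55
ee_pos: [0.3842, -0.0573, 0.0116]
tcp_rot: [0.988, 0.157, 0.0, 0.0]
ft_force: [0.5, 0.5, 0.6]
grip_width: 0.0427
grasp_force: 0.0
```

Request:
send_rows:
  motion:
    - [0,0,0,0,0,0,0.4]
    - [0,0,0,0,0,0,0.3]
    - [0,0,0,0,0,0,0.2]
    - [0,0,0,0,0,0,0.1]
    - [0,0,0,0,0,0,0]
    - [0,0,0,0,0,0,0]
    - [0,0,0,0,0,0,0]

```text
time_s: 23.42
ee_pos: [0.3842, -0.0573, 0.0118]
tcp_rot: [0.988, 0.157, 0.0, 0.0]
ft_force: [-1.8, 0.4, 5.1]
grip_width: 0.0222
grasp_force: 61.6
```

Request:
send_rows:
  motion:
    - [0,0,-0.05,0,0,0,0]
    - [0,0,-0.15,0,0,0,0]
    - [0,0,-0.35,0,0,0,0]
    - [0,0,-0.65,0,0,0,0]
    - [0,0,-0.9,0,0,0,0]
    - [0,0,-0.95,0,0,0,0]
    - [0,0,-0.95,0,0,0,0]

```text
time_s: 24.3
ee_pos: [0.3835, -0.0572, 0.1061]
tcp_rot: [0.988, 0.157, 0.0, 0.0]
ft_force: [0.7, 0.3, -2.2]
grip_width: 0.022
grasp_force: 60.7
```

Request:
send_rows:
  motion:
    - [-0.1,0.15,0,0,0,0,0]
    - [-0.25,0.4,0,0,0,0,0]
    - [-0.4,0.7,0,0,0,0,0]
    - [-0.6,1,0,0,0,0,0]
    - [-0.6,1,0,0,0,0,0]

```text
time_s: 24.92
ee_pos: [0.3563, -0.172, 0.1049]
tcp_rot: [0.988, 0.155, -0.001, -0.001]
ft_force: [-0.2, 0.7, -2.3]
grip_width: 0.0224
grasp_force: 60.7
```

Request:
send_rows:
  motion:
    - [-0.2,0.3,0,0,0,0,0]
    - [-0.4,0.6,0,0,0,0,0]
    - [-0.6,1,0,0,0,0,0]
    - [-0.6,1,0,0,0,0,0]

```text
time_s: 25.42
ee_pos: [0.3314, -0.2859, 0.1056]
tcp_rot: [0.988, 0.155, -0.0, -0.0]
ft_force: [-0.4, 1.1, -1.9]
grip_width: 0.0224
grasp_force: 60.7
```

Request:
send_rows:
  motion:
    - [-0.2,0.3,0,0,0,0,0]
    - [-0.4,0.6,0,0,0,0,0]
    - [-0.6,1,0,0,0,0,0]
    - [-0.6,1,0,0,0,0,0]
    - [-0.6,1,0,0,0,0,0]

```text
time_s: 26.05
ee_pos: [0.3055, -0.3962, 0.1051]
tcp_rot: [0.988, 0.157, -0.0, -0.002]
ft_force: [-0.5, 0.5, -2.5]
grip_width: 0.0226
grasp_force: 60.7
```

```bash
python3 - <<'E'
from h import *
go((.309,-.405,.034),-72)
s=env.state(); g=s["ee_pos"]; t=np.radians(18)
for n in("top","side"):
    c=cam(n); W=pts(c); hsv=cv2.cvtColor(c["pixels"],cv2.COLOR_RGB2HSV);H,S=hsv[...,0],hsv[...,1]
    m=(H<17)&(S>150)&(np.hypot(W[...,0]-g[0]-.06,W[...,1]-g[1]-.02)<.15)&(W[...,2]>.05)
    P=W[m]; x=(P-g)@[np.cos(t),np.sin(t),0]; y=(P-g)@[-np.sin(t),np.cos(t),0]
    print(n,len(P),"x",np.percentile(x,[1,99]).round(3))
    for a in range(-20,160,20):
        k=(x>a/1e3)&(x<(a+20)/1e3)
        if k.sum()>5: print(a,k.sum(),np.percentile(P[k,2],[10,50,90]).round(3),"y",np.percentile(y[k],[3,97]).round(3))
    d=np.hypot(W[...,0]-.54,W[...,1]+.33); m=(d<.12)&(W[...,2]>.0735)&(W[...,2]<.083)&~((H<17)&(S>150))
    r=cv2.minAreaRect(W[m][:,:2].astype(np.float32)); print("roof",np.round(r[0],4),np.round(r[1],4),r[2])
c=cam("side"); save(c,"s4.png",(180,220,460,480),2.2)
E
```

```text
shift [0.006 0.097 0.711] turn [-0.001   0.0001  0.0004] at [ 0.3055 -0.3962  0.1051] t 26.05 w 0.0226 F [-0.5  0.5 -2.5] g 60.7
top 1671 x [0.01  0.158]
0 65 [0.114 0.115 0.119] y [-0.011  0.014]
20 104 [0.113 0.116 0.118] y [-0.008  0.011]
40 128 [0.11  0.115 0.357] y [-0.01   0.041]
60 286 [0.113 0.116 0.443] y [-0.028  0.032]
80 281 [0.113 0.117 0.136] y [-0.028  0.031]
100 275 [0.113 0.116 0.136] y [-0.028  0.031]
120 261 [0.113 0.116 0.135] y [-0.028  0.031]
140 270 [0.112 0.115 0.117] y [-0.028  0.031]
roof [ 0.5413 -0.3296] [0.14   0.1088] 17.693191528320312
side 2222 x [-0.019  0.173]
-20 73 [0.112 0.117 0.173] y [-0.025  0.008]
0 36 [0.113 0.156 0.228] y [-0.043 -0.007]
20 153 [0.107 0.115 0.118] y [-0.014  0.009]
40 194 [0.107 0.115 0.118] y [-0.024  0.021]
60 395 [0.113 0.116 0.119] y [-0.033  0.028]
80 374 [0.113 0.117 0.136] y [-0.033  0.028]
100 363 [0.113 0.116 0.135] y [-0.033  0.028]
120 342 [0.112 0.116 0.135] y [-0.033  0.029]
140 243 [0.112 0.115 0.117] y [-0.033  0.029]
roof [ 0.5382 -0.3314] [0.142  0.1073] 17.99567413330078
```

View pics/s4.png

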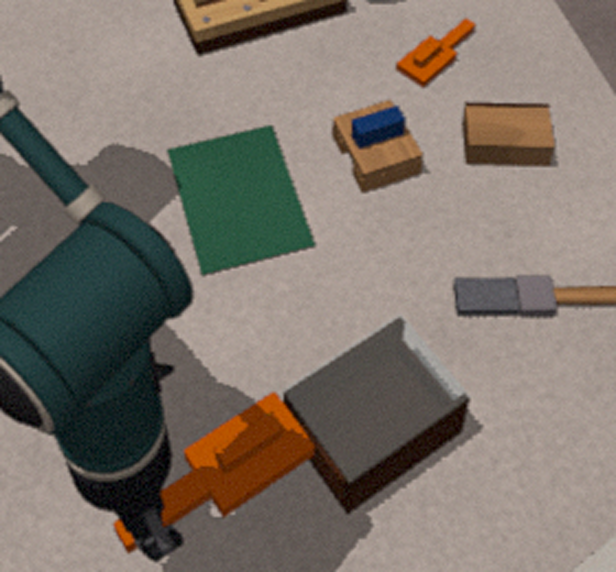

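The paddle is held level and in line. In the crop its blade front is at (290,430), just short of the rack mouth. I'll lower it to slide height, then go in.

Request:
send_rows:
  motion:
    - [0,0.05,0.1,0,0,0,0]
    - [0,0.1,0.3,0,0,0,0]
    - [0,0.1,0.5,0,0,0,0]
    - [0,0.1,0.65,0,0,0,0]
    - [0,0.1,0.73,0,0,0,0]
    - [0,0.1,0.74,0,0,0,0]
    - [0,0.1,0.74,0,0,0,0]

```text
time_s: 27.08
ee_pos: [0.309, -0.4082, 0.0328]
tcp_rot: [0.988, 0.157, 0.0, 0.0]
ft_force: [0.7, -0.2, -2.0]
grip_width: 0.0221
grasp_force: 60.7
```

```bash
python3 -c "
from h import *
go((.540-.114*.951,-.330-.114*.309,.030),-72); print(env.state()['joint_positions'].round(3))"
```

```text
shift [ 1.298 -0.028  0.028] turn [ 0.0003 -0.0001  0.0003] at [ 0.309  -0.4082  0.0328] t 27.075 w 0.0221 F [ 0.7 -0.2 -2. ] g 60.7
[-0.971  0.172  2.122 -0.     0.846  0.284]
```

Request:
send_rows:
  motion:
    - [0.03,-0.03,0.025,0,0,0,0]
    - [0.1,-0.03,0.025,0,0,0,0]
    - [0.2,-0.03,0.025,0,0,0,0]
    - [0.32,-0.03,0.025,0,0,0,0]
    - [0.44,-0.03,0.025,0,0,0,0]
    - [0.56,-0.03,0.025,0,0,0,0]
    - [0.68,-0.03,0.025,0,0,0,0]
    - [0.8,-0.03,0.025,0,0,0,0]
    - [0.8,-0.03,0.025,0,0,0,0]

```text
time_s: 28.2
ee_pos: [0.3848, -0.3799, 0.0299]
tcp_rot: [0.988, 0.157, 0.0, 0.0]
ft_force: [0.5, -0.6, -1.6]
grip_width: 0.0219
grasp_force: 60.7
```

```bash
python3 -c "
from h import *
go((.540-.114*.951,-.330-.114*.309,.030),-72)
c=cam('top'); save(c,'t5.png',(410,200,560,380),3.3)"
```

```text
shift [ 0.491  0.006 -0.001] turn [ 0.0001 -0.0001  0.0007] at [ 0.3848 -0.3799  0.0299] t 28.2 w 0.0219 F [ 0.5 -0.6 -1.6] g 60.7
```

View pics/t5.png

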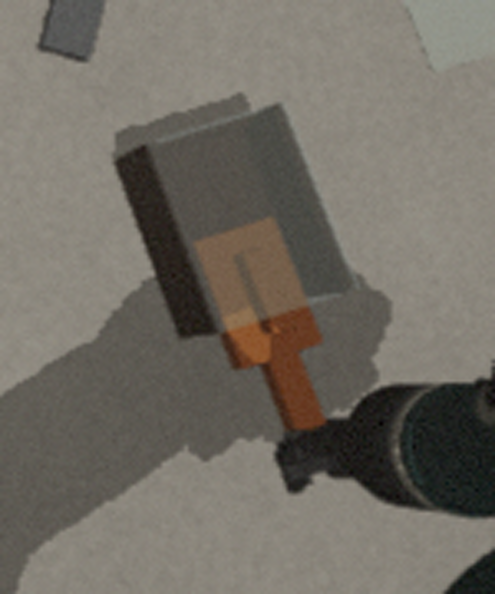

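The blade is about two thirds in (crop (250,290)) with no contact. Sliding on to full depth.

Request:
send_rows:
  motion:
    - [0.05,0,0,0,0,0,0]
    - [0.15,0,0,0,0,0,0]
    - [0.25,0,0,0,0,0,0]
    - [0.35,0,0,0,0,0,0]
    - [0.45,0,0,0,0,0,0]
    - [0.5,0,0,0,0,0,0]
    - [0.5,0,0,0,0,0,0]

```text
time_s: 29.12
ee_pos: [0.4318, -0.3644, 0.0298]
tcp_rot: [0.988, 0.157, -0.0, 0.0]
ft_force: [-0.1, -0.1, -1.6]
grip_width: 0.0223
grasp_force: 60.7
```

Request:
send_rows:
  motion:
    - [0,0,0.01,0,0,0,0]
    - [0,0,0.02,0,0,0,0]
    - [0,0,0.03,0,0,0,0]
    - [0,0,0.04,0,0,0,0]
    - [0,0,0.04,0,0,0,0]

```text
time_s: 29.75
ee_pos: [0.4312, -0.3646, 0.0257]
tcp_rot: [0.988, 0.157, -0.0, -0.0]
ft_force: [-0.3, 0.3, -2.2]
grip_width: 0.0225
grasp_force: 60.7
```

Request:
send_rows:
  motion:
    - [0,0,0.01,0,0,0,0]
    - [0,0,0.02,0,0,0,0]
    - [0,0,0.025,0,0,0,0]
    - [0,0,0.03,0,0,0,0]
    - [0,0,0.03,0,0,0,0]

```text
time_s: 30.38
ee_pos: [0.4314, -0.3646, 0.0228]
tcp_rot: [0.988, 0.157, 0.0, 0.0]
ft_force: [-1.3, 0.1, -1.1]
grip_width: 0.0222
grasp_force: 60.8
```

Request:
send_rows:
  motion:
    - [0,0,0.005,0,0,0,0]
    - [0,0,0.01,0,0,0,0]
    - [0,0,0.01,0,0,0,0]

```text
time_s: 30.75
ee_pos: [0.4314, -0.3647, 0.0221]
tcp_rot: [0.988, 0.157, 0.0, 0.0]
ft_force: [-0.9, 1.2, 1.5]
grip_width: 0.0223
grasp_force: 61.1
```

Request:
send_rows:
  motion:
    - [0,0,0.005,0,0,0,0]
    - [0,0,0.005,0,0,0,0.2]
    - [0,0,0.005,0,0,0,0.35]
    - [0,0,0.005,0,0,0,0.5]
    - [0,0,0,0,0,0,0.5]
    - [0,0,0,0,0,0,0.5]
    - [0,0,-0.1,0,0,0,0.5]
    - [0,0,-0.3,0,0,0,0.5]
    - [-0.1,0,-0.6,0,0,0,0.5]
    - [-0.4,0,-1,0,0,0,0.5]
    - [-0.7,0,-1,0,0,0,0.5]
    - [-0.7,0,-1,0,0,0,0.5]

```text
time_s: 32.25
ee_pos: [0.3638, -0.387, 0.1231]
tcp_rot: [0.988, 0.156, 0.0, 0.001]
ft_force: [1.1, -0.3, 0.4]
grip_width: 0.0427
grasp_force: 0.0
```

Request:
send_rows:
  motion:
    - [0,-0.4,0,0,0,0,0.5]
    - [0,-0.8,-0.3,0,0,0,0.5]
    - [0,-1,-0.6,0,0,0,0.5]
    - [0,-1,-0.8,0,0,0,0.5]
    - [0,-1,-0.8,0,0,0,0.5]

```text
time_s: 32.88
ee_pos: [0.3354, -0.2917, 0.2037]
tcp_rot: [0.988, 0.157, 0.001, 0.002]
ft_force: [0.7, -0.7, 0.3]
grip_width: 0.0428
grasp_force: 0.0
```

```bash
python3 - <<'E'
from h import *
go((.4,-.3,.2),-72)
t=np.radians(18)
for n in("top","side"):
    c=cam(n); W=pts(c); hsv=cv2.cvtColor(c["pixels"],cv2.COLOR_RGB2HSV);H,S=hsv[...,0],hsv[...,1]
    rc=np.array([.5413,-.3296,0] if n=="top" else [.5382,-.3314,0])
    m=(H<17)&(S>150)&(np.hypot(W[...,0]-.43,W[...,1]+.365)<.08)&(W[...,2]<.06)
    P=W[m]; x=(P-rc)@[np.cos(t),np.sin(t),0]; y=(P-rc)@[-np.sin(t),np.cos(t),0]
    print(n,len(P),"tail rack-x",np.percentile(x,[1,50,99]).round(3),"y",np.percentile(y,[2,50,98]).round(3),"z",np.percentile(P[:,2],[5,50,95]).round(3))
a=cv2.resize(cam("top")["pixels"][190:360,410:570],None,fx=3,fy=3)[:,:,::-1]; b=cv2.resize(cam("side")["pixels"][330:460,270:420],None,fx=3,fy=3)[:,:,::-1]
H=max(a.shape[0],b.shape[0]); o=np.zeros((H,a.shape[1]+b.shape[1],3),np.uint8); o[:a.shape[0],:a.shape[1]]=a; o[:b.shape[0],a.shape[1]:]=b
cv2.imwrite("pics/f.png",cv2.resize(o,(780,int(H*780/o.shape[1]))))
E
```

```text
shift [0.588 0.28  0.039] turn [ 0.0012 -0.0008  0.0005] at [ 0.3354 -0.2917  0.2037] t 32.875 w 0.0428 F [ 0.7 -0.7  0.3] g 0.0
top 218 tail rack-x [-0.129 -0.103 -0.074] y [-0.009  0.003  0.013] z [0.029 0.033 0.036]
side 720 tail rack-x [-0.132 -0.08  -0.057] y [-0.053 -0.004  0.046] z [0.011 0.032 0.038]
```

View pics/f.png

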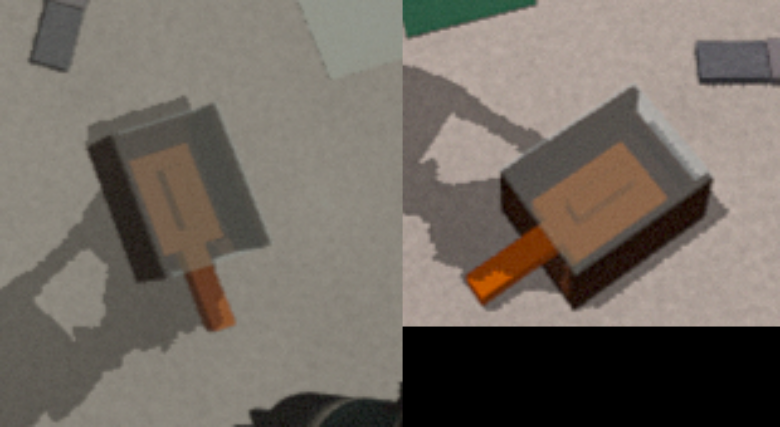

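The whole blade is under the roof (left view (175,200)) and only the tail sticks out. The tail end is at rack x -0.130 and the tail top at 0.033, so the paddle lies flat. The gripper is clear.

```bash
python3 -c "
from h import *
print(env.sign_off())"
```

```text
the job is handed in; nothing more can be done
None
```

The job is done and handed in at about 33 s: the press block stands upright on the free bench, and the paddle was laid on the mat, taken again by its tail and slid into the rack, where its whole blade lies flat under the roof.

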